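# Hatch panel into the dust-collector box

### The arm

A 6-joint arm with a two-finger parallel gripper is mounted at the origin on a cart in front of the work surface, level with it; the furniture and walls round the work are solid. World frame = base frame: x ahead of the robot, y to its left, z up, the work surface at z = 0. Lengths are in mm, angles in rad, forces in N, time in s.
With the tool pointing down it reaches from about 275 to 825 mm from the base axis. Payload 5.2 kg.
Tool frame: the origin (TCP) lies at the very end of the fingers, on their centre line; the grasp point (between the pads) lies 19 mm behind it; z points along the fingers, y is the line along which they close (so a half turn about z gives the same grasp; the last joint's range is limited). The gripper opens to 93 mm and grips with 3 to 60 N. Pads are 15 mm wide; open, the fingers measure 128 mm over their backs; the gripper's body (75 mm by 188 mm) begins 65 mm behind the grasp point.
Start: joints at [0.937, 0.259, 1.535, -0, 1.348, -0.203], TCP at [229.658, 499.762, 218.653] pointing down, gripper open.
Joint ranges: [-3.14, 3.14], [-0.91, 2.08], [0.19, 2.58], [-1.22, 4.36], [0.22, 2.71], [-3.12, 3.12]. Speed limits (rad/s): [2.57, 2.57, 3.14, 3.14, 3.14, 3.14].

### API

Orientations are given as [roll, pitch, yaw] about the fixed x, y, z axes, in that order (R = Rz(yaw) Ry(pitch) Rx(roll)).
In Python, from bench import robot gives the robot as it stands. The module is installed in compiled form; this text tells all that it offers. Calls block until the motion is done:
- robot.move_ptp(position, orientation): joint-space move of the TCP to a pose.
- robot.move_linear(position, ori=None, speed=150, f_stop=None): straight line of the TCP; ori=None keeps the orientation; speed is the mean speed in mm/s. With f_stop (N) it stops when the force on the tool has changed by that much, and returns True; else False.
- robot.move_j(angles): joint-space move.
- robot.move_gripper(opening): opening from 0.0 (shut) to 1.0 (fully open); the grip force is fixed at half the most; returns when the fingers have stopped.
- robot.sleep(seconds).
- robot.inverse_kinematics(position, orientation): joint angles nearest the present ones, or None.
- robot.get_image(name): name is "scene" or "top"; returns a dict with "img" (400x640x3 uint8, blue, green, red), "fovy" (degrees; the focal length in pixels is half the picture's height over the tangent of half this angle, whatever the lens; pixels are square), "cx", "cy" (the principal point, pixels), "eye" and "orientation" of the camera in the world. Camera axes: x right, y down, z forward; pixel columns grow to the right and rows downward; lengths in mm; the calibration is good to about 2 mm. A picture is of the moment at which its call begins. There is no depth.
A pose or a line that the arm cannot do raises robot.MotionError and nothing moves.
- robot.hand_in(): hands the job in; it is judged then, once.
Readings, each from a call of its own:
- robot.current_t(): time.
- robot.current_qpos(): joint angles.
- robot.current_joint_vel(): joint speeds.
- robot.current_joint_efforts(): joint torques, N m.
- robot.current_tcp_pos(): TCP position.
- robot.current_eef_rot(): TCP orientation.
- robot.current_contact_force(): force on the tool from outside, world axes, zero at the start.
- robot.current_ft_torque(): the same for the moment, N m.
- robot.current_gripper_width(): opening from 0.0 (shut) to 1.0 (fully open).
- robot.current_finger_force(): force on a finger pad.
Only numpy, scipy, OpenCV 4.12 (cv2) and the standard library are available. Lean on these libraries where they do the work, as an engineer would, in place of code of your own. Each camera call takes 0.05 s, during which the arm holds its last target. There are 200 camera calls.

### The job

Put the hatch panel into the top opening of the dust-collector box: it is longer than the opening, so tilt it and tuck its far edge under the far lip (the deep channel), lower its near edge inside the near lip, and let it settle flat on the ledges. Then draw it gently but firmly back toward the near lip until it comes up against the stop strip hidden in the near channel, leave it flat and snug against that stop, and let go. Never push it harder than about 15 newtons, and leave the marker, masking tape and tape measure where they lie.

Things in the scene. Friction and masses are not known exactly. Their poses are not given: they have to be found in the camera images.
- hatch_box: Fixed open-topped plywood box 228 x 136 x 71 mm, a grey lip across the top at each short end. Origin: centre of underside; x lengthwise from near (robot side) to far lip, z up. Opening x -80 to +70 mm, y -58 to +58, plain side walls 71 high. Ledge tops at z = 50: near end x -108 to -55, far end x +45 to +108, and 8 mm strips along the sides.
- near_lip (a point): Middle of the near lip's free edge, on its underside (box x = -80, z = 66 mm; axes of the box). Lip 5 mm thick, top at z = 71. Under it a channel 16 mm high and 28 mm deep. Across it, out of sight, stands a fixed rigid stop strip 10 mm high; its face is 4 to 24 mm behind the lip's edge (toward -x), different each time, not measured: it must be felt.
- far_lip (a point): Middle of the far lip's free edge, on its underside (box x = +70, z = 66 mm; axes of the box). Lip 5 mm thick, top at z = 71. Under it a clear channel 16 mm high and 38 mm deep (end wall at x = +108).
- panel_grip (a point): Centre of the black handle bar of the loose hatch panel, an aluminium plate 180 x 110 x 6 mm, 0.2 to 0.42 kg, lying flat, handle up. It is 39 mm above the plate's underside, over its centre. x along the 180 mm length toward the end that goes under the far lip, y along the bar, z up. Bar 14 mm thick (x), 70 long (y), 22 high, open beneath between two posts.
- panel_near (a point): Lower edge of the panel's -x end, at mid-width (90 mm from its centre, on the underside); same axes as panel_grip.
- panel_far (a point): Lower edge of the panel's +x end, at mid-width; same axes as panel_grip.
- marker: Bystander: marker pen lying on the table, 17 x 134 mm. Origin at its underside.
- masking_tape: Bystander: roll of masking tape lying flat, 105 mm across, 24 mm high. Origin at its underside.
- tape_measure: Bystander: yellow tape measure, 68 x 85 x 34 mm. Origin at its underside.

How it is judged:
By the outcome, as a careful person would: the job done as asked, in the order asked, and still so for the second after the job is handed in, with the robot touching nothing.
It also fails if it takes over 54 s, if anything falls off the work surface, if the arm or the gripper's body presses on something with over 40 N, if the wrist force passes 120 N, or if a joint passes its speed limit or range.

## Working session

There is one attempt and no reset: what is moved stays moved. The work goes in short steps, each a Python script; the robot and the scene stay as the last script left them, time stands still between calls to the robot, and variables do not carry over. Pictures are saved under pics/ and viewed, at most 10 in all, crops included, and the job is handed in when it is done.

```bash
mkdir -p pics; cat > h.py <<'E'
import numpy as np, cv2
from bench import robot
from scipy.spatial.transform import Rotation as R
def cam(n):
    d=robot.get_image(n); return d
def rotm(o):
    o=np.array(o,float); return o if o.shape==(3,3) else R.from_euler('xyz',o).as_matrix()
def ray(d,px,z):
    f=200/np.tan(np.radians(d['fovy'])/2)
    v=rotm(d['orientation'])@np.array([(px[0]-d['cx'])/f,(px[1]-d['cy'])/f,1.])
    e=np.array(d['eye'],float); return e+v*(z-e[2])/v[2]
E
python3 - <<'E'
from h import *
for n in('top','scene'):
    d=cam(n);cv2.imwrite(f'pics/{n}0.png',d['img']);print(n,{k:d[k] for k in d if k!='img'})
    import pickle;pickle.dump(d,open(n+'0.pkl','wb'))
print(robot.current_t(),robot.current_eef_rot(),robot.current_contact_force())
E
```

```text
top {'fovy': 53.09215738119361, 'cx': 315.0496800186006, 'cy': 207.76608129918313, 'eye': array([ 483.7293798 , -134.59723855, 1235.84219178]), 'orientation': array([-3.06845843e+00, -2.52211033e-03, -1.58604676e+00])}
scene {'fovy': 52.820248817480795, 'cx': 310.97652667094593, 'cy': 208.3022224126141, 'eye': array([ 290.47290472, -717.22813795,  773.60945209]), 'orientation': array([-2.36693058,  0.004249  , -0.45101418])}
0.1 [-3.14006381e+00 -3.04166058e-04  2.71081296e+00] [-0.35454671  0.01560678 -0.24625796]
```

View pics/top0.png

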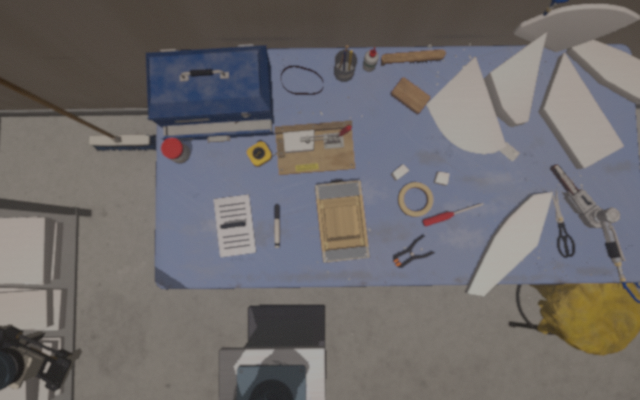

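View pics/scene0.png

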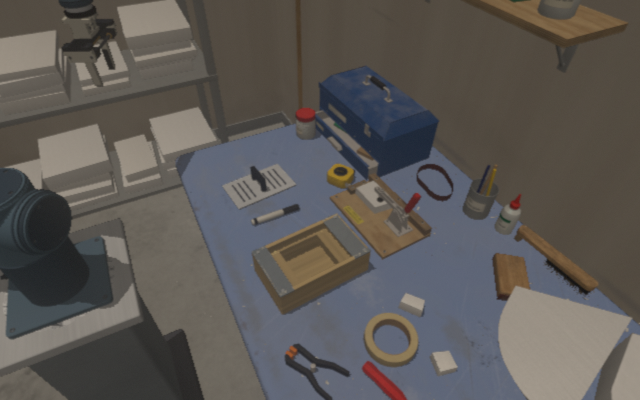

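The top view shows the white slotted panel at (235,226) with its black bar. The box is at (342,220) with grey lips at (340,190) and (346,252), and the marker lies between them at (278,225). The tape roll is at (415,198) and the tape measure at (259,153). I'll measure with masks next.

```bash
python3 - <<'E'
from h import *
import pickle
d=pickle.load(open('top0.pkl','rb'));im=d['img']
x0,y0,x1,y1=200,165,385,275
c=cv2.resize(im[y0:y1,x0:x1],None,fx=4.3,fy=4.3,interpolation=cv2.INTER_CUBIC);cv2.imwrite('pics/c1.png',c)
for n,(a,b,e,f),z in(('panel',(205,185,265,265),6),('box',(305,170,380,270),71)):
    s=im[b:f,a:e].astype(int)
    if n=='panel': m=(s.min(2)>110)
    else: m=(s[...,0]-s[...,2]<18)
    m=cv2.morphologyEx(m.astype(np.uint8),cv2.MORPH_CLOSE,np.ones((9,9)))
    cs=max(cv2.findContours(m,0,2)[0],key=cv2.contourArea)+np.array([a,b])
    r=cv2.minAreaRect(cs);print(n,r,m.sum())
    P=np.array([ray(d,p,z)[:2] for p in cv2.boxPoints(r)]);print(P.round(1),P.mean(0),[np.linalg.norm(P[i]-P[i-1]).round(1) for i in range(4)])
s=im[185:265,205:265];print(im[226,215:256].tolist()[::2], im[250,300:385:3].tolist())
E
```

```text
panel ((234.5, 224.5), (79.0, 59.0), 90.0) 4800
[[649.5 200. ]
 [646.7  17.7]
 [404.3  19.1]
 [407.1 198.8]] [526.8798127  108.90263504] [np.float64(242.4), np.float64(182.3), np.float64(242.5), np.float64(179.7)]
box ((345.8803405761719, 217.69175720214844), (109.13529968261719, 63.36354064941406), 79.0888671875) 4636
[[ 680.4 -109.4]
 [ 713.3 -293.1]
 [ 399.3 -345. ]
 [ 367.8 -164.7]] [ 540.22283425 -228.04381103] [np.float64(317.4), np.float64(186.6), np.float64(318.3), np.float64(183.0)]
[[145, 136, 136], [159, 158, 163], [138, 140, 145], [77, 75, 77], [63, 57, 58], [63, 58, 58], [66, 61, 62], [67, 64, 65], [73, 70, 72], [79, 76, 77], [91, 91, 93], [98, 97, 100], [105, 106, 110], [110, 109, 114], [113, 113, 117], [139, 140, 145], [160, 163, 168], [163, 166, 171], [160, 161, 164], [135, 124, 124], [135, 118, 113]] [[139, 118, 111], [139, 118, 111], [139, 118, 111], [140, 118, 112], [141, 120, 113], [141, 120, 113], [140, 120, 113], [120, 115, 120], [98, 122, 141], [86, 97, 106], [99, 104, 110], [101, 103, 108], [102, 104, 108], [111, 112, 115], [112, 112, 114], [112, 111, 113], [113, 113, 114], [113, 113, 114], [113, 112, 113], [111, 111, 111], [112, 111, 112], [112, 111, 113], [120, 125, 130], [129, 121, 122], [137, 121, 119], [136, 120, 117], [135, 119, 116], [136, 121, 117], [137, 120, 115]]
```

View pics/c1.png

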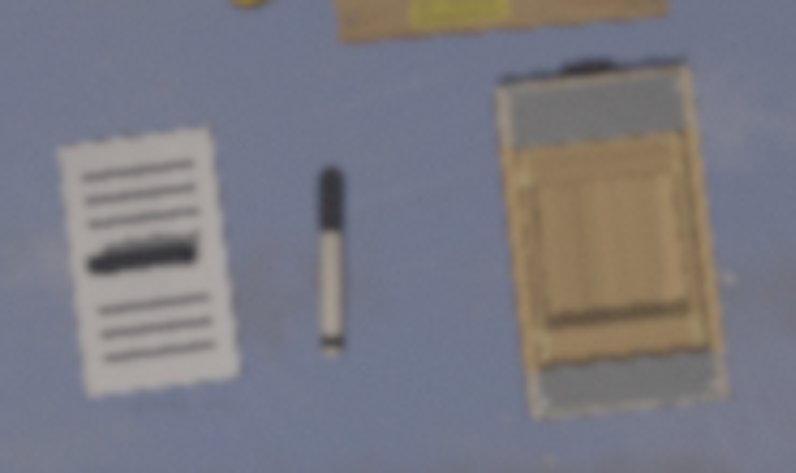

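The crop shows the panel corners at about (59,148), (212,128), (240,375) and (88,397) in crop pixels. The box top corners are at (497,85), (688,67), (728,395) and (535,417), and the wider far lip is at the top, away from the robot. I'll refine these with a tighter mask, using a neutral-colour threshold.

```bash
cat > meas.py <<'E'
from h import *
def rect(d,a,b,e,f,z,thr=8):
    s=cv2.resize(d['img'][b:f,a:e],None,fx=4,fy=4,interpolation=cv2.INTER_CUBIC).astype(int)
    m=(s[...,0]-s[...,2]<thr).astype(np.uint8)
    m=cv2.morphologyEx(m,cv2.MORPH_OPEN,np.ones((9,9)));
    m=cv2.morphologyEx(m,cv2.MORPH_CLOSE,np.ones((41,41)))
    c=max(cv2.findContours(m,0,2)[0],key=cv2.contourArea)
    P=np.array([ray(d,(p[0]+.5)/4-.5+np.array([a,b]),z)[:2] for p in c],np.float32)
    return cv2.minAreaRect(P)
E
python3 - <<'E'
from meas import *
import pickle
d=pickle.load(open('top0.pkl','rb'))
for t in(0,6,12): print(t,rect(d,205,185,265,268,6,t),rect(d,308,178,378,266,71,t))
for n,z,pts in(('panel',6,[(59,148),(212,128),(240,375),(88,397)]),('box',71,[(497,85),(688,67),(728,395),(535,417)]),('bar',50,[(88,265),(196,252)]),('marker',10,[(332,165),(332,356)]),('lips',71,[(513,148),(688,132),(540,362),(708,350)])):
    P=np.array([ray(d,((u+.5)/4.3-.5+200,(v+.5)/4.3-.5+165),z)[:2] for u,v in pts]);print(n,P.round(1).tolist(),P.mean(0).round(1),np.linalg.norm(P-np.roll(P,1,0),axis=1).round(1))
E
```

```text
0 ((524.1632690429688, 110.14604187011719), (177.1994171142578, 109.20710754394531), 7.125959396362305) ((531.455810546875, -215.63265991210938), (257.33917236328125, 140.3712921142578), 5.619801998138428)
6 ((524.1785278320312, 110.1146240234375), (180.6803741455078, 113.02662658691406), 7.22348165512085) ((531.4696044921875, -216.86378479003906), (259.11260986328125, 143.8927459716797), 5.271994113922119)
12 ((523.93798828125, 111.51683807373047), (183.52108764648438, 120.23397827148438), 7.332563877105713) ((531.4013671875, -220.920166015625), (261.652587890625, 153.3257293701172), 5.141891956329346)
panel [[605.5, 174.1], [618.3, 64.4], [441.6, 45.1], [427.7, 152.9]] [523.3 109.1] [179.  110.4 177.7 108.8]
box [[637.7, -140.3], [648.1, -270.8], [425.4, -292.5], [412.7, -162.4]] [ 531.  -216.5] [226.1 130.9 223.8 130.7]
bar [[520.0, 142.8], [527.8, 68.6]] [523.9 105.7] [74.7 74.7]
marker [[590.0, -21.9], [454.1, -20.7]] [522.  -21.3] [135.8 135.8]
lips [[594.4, -150.5], [603.6, -269.7], [449.4, -166.4], [455.7, -279.8]] [ 525.8 -216.6] [189.6 119.6 185.6 113.5]
```

Both outlines match the given sizes:
- **Panel:** centre about (524, 109.5), yaw about 7.1°.
- **Box:** centre about (531, −216.5), yaw about 5.6°.

Next I grasp the panel, lift it and look again above the box.

```bash
cat >> h.py <<'E'
BC=np.array([531.,-216.5]); BY=np.radians(5.6); PDX=0.;PDY=0.   # box pose; panel centre offset from tool axis (panel frame)
def pose(xf,zf,th,y=0.):
    """tool pose putting the panel's far lower edge at box (xf,y,zf), tilt th deg (far end down)"""
    B=R.from_euler('z',BY); P=B*R.from_euler('y',np.radians(th))
    far=np.array([BC[0],BC[1],0])+B.apply([xf,y,zf])
    t=far+P.apply([-90-PDX,-PDY,20]); T=P*R.from_euler('z',np.pi/2)*R.from_euler('x',np.pi)
    return t,T.as_euler('xyz')
E
python3 - <<'E'
from h import *
o=[np.pi,0,np.radians(97.1)]
robot.move_gripper(0.55)
robot.move_ptp([524,109,140],o)
robot.move_linear([524,109,20],speed=120,f_stop=8)
print(robot.current_tcp_pos())
robot.move_gripper(0.0)
print('w',robot.current_gripper_width()*93,robot.current_finger_force(),robot.current_tcp_pos())
f0=robot.current_contact_force()
robot.move_linear([524,109,150])
robot.sleep(.2);print(f0,robot.current_contact_force(),robot.current_ft_torque(),robot.current_t())
p,o=pose(62,130,0); robot.move_linear(p,o,speed=200)
for n in('top','scene'):
    d=cam(n);cv2.imwrite(f'pics/{n}1.png',cv2.resize(d['img'][165:275,270:400] if n=='top' else d['img'][120:320,200:420],None,fx=5 if n=='top' else 3,fy=5 if n=='top' else 3,interpolation=cv2.INTER_CUBIC))
    import pickle;pickle.dump(d,open(n+'1.pkl','wb'))
print(robot.current_tcp_pos(),p,robot.current_t())
E
```

```text
[524.63821534 109.08053702  20.66905889]
w 14.171371969703271 29.996390640735626 [523.83619094 109.0001972   20.08897994]
[-1.17417721  0.20776744  1.13501367] [-0.57235179 -0.412941   -2.54907692] [-0.06608859  0.02622075 -0.03382931] 5.7833
[ 503.24753083 -218.31552172  150.0659569 ] [ 503.1336328  -219.23232119  150.        ] 7.675
```

View pics/top1.png

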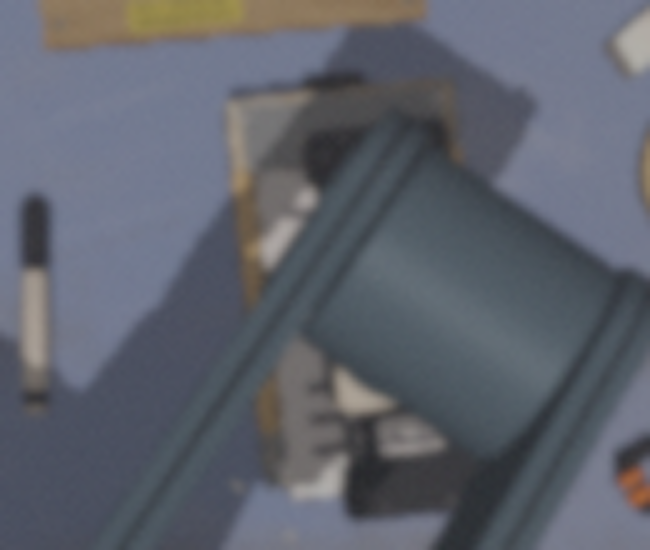

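View pics/scene1.png

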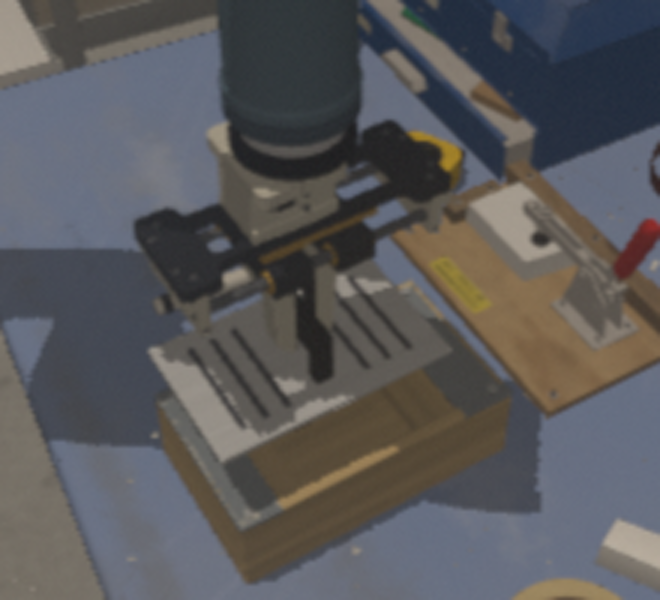

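The panel hangs level above the box. In the scene crop its top corners are at (150,350), (220,462) and (455,350). The box's top corners are at (162,405), (247,527) and (512,397). I'll compute the relative offset from this one camera.

```bash
python3 - <<'E'
from h import *
import pickle
def pr(d,u,v,k,a,b,z): return ray(d,((u+.5)/k-.5+a,(v+.5)/k-.5+b),z)[:2]
B=R.from_euler('z',BY).as_matrix()[:2,:2]
rel=lambda p:(B.T@(p-BC)).round(1)
d=pickle.load(open('scene1.pkl','rb'))
for n,z,ps in(('panel nl nr fr',136,[(150,350),(220,462),(455,350)]),('box nl nr fr',71,[(162,405),(247,527),(512,397)]),('nearlip right, farlip right inner',71,[(278,508),(446,415)])):
    print(n,[rel(pr(d,*p,3,200,120,z)).tolist() for p in ps])
d=pickle.load(open('top1.pkl','rb'))
print('top box fl,fr',[rel(pr(d,*p,5,270,165,71)).tolist() for p in[(229,97),(453,80)]],'panel nl-left edge',[rel(pr(d,*p,5,270,165,136)).tolist() for p in[(290,498),(262,235)]])
d=pickle.load(open('scene0.pkl','rb'));im=d['img'][200:320,240:380];cv2.imwrite('pics/c2.png',cv2.resize(im,None,fx=5,fy=5,interpolation=cv2.INTER_CUBIC))
E
```

```text
panel nl nr fr [[-115.8, 56.4], [-118.1, -52.1], [63.8, -54.3]]
box nl nr fr [[-113.5, 58.0], [-109.8, -65.4], [109.0, -70.4]]
nearlip right, farlip right inner [[-84.7, -63.3], [58.2, -58.5]]
top box fl,fr [[114.7, 64.7], [109.9, -67.0]] panel nl-left edge [[-116.5, 57.7], [28.0, 56.5]]
```

View pics/c2.png

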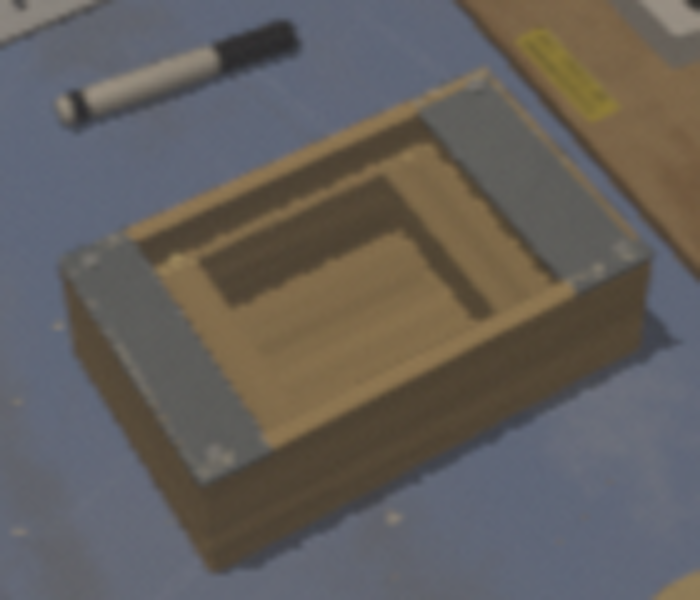

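The crop shows the box's top corners at (62,264), (208,483), (651,256) and (487,69) in crop pixels, with lip inner edges ending at (265,447) and (562,285). I'll fit the box again from these in the scene camera.

```bash
python3 - <<'E'
from h import *
import pickle
B=R.from_euler('z',BY).as_matrix()[:2,:2]
d=pickle.load(open('scene0.pkl','rb'))
P=np.array([B.T@(ray(d,((u+.5)/5-.5+240,(v+.5)/5-.5+200),71)[:2]-BC) for u,v in[(62,264),(208,483),(651,256),(487,69)]])
print(P.round(1).tolist(),P.mean(0),[np.degrees(np.arctan2(*(P[j]-P[i])[::-1])).round(2) for i,j in((0,3),(1,2))])
Q=np.array([B.T@(ray(d,((u+.5)/5-.5+240,(v+.5)/5-.5+200),z)[:2]-BC) for u,v,z in[(265,447,71),(142,250,71),(562,285,71),(420,113,71)]]);print(Q.round(1).tolist())
E
```

```text
[[-113.9, 65.6], [-112.2, -66.3], [110.0, -67.1], [112.3, 65.8]] [-0.91404572 -0.49207892] [np.float64(0.05), np.float64(-0.2)]
[[-84.2, -63.6], [-80.2, 54.1], [67.2, -59.5], [69.3, 58.6]]
```

Both cameras agree on the box to about 1 mm. Next is the tilted entry under the far lip, with force guards.

```bash
sed -i 's/^BC=.*/BC=np.array([530.5,-216.8]); BY=np.radians(5.55); PDX=0.;PDY=1.2/' h.py
cat >> h.py <<'E'
def go(xf,zf,th,speed,f=None,y=0.):
    p,o=pose(xf,zf,th,y); s=robot.move_linear(p,o,speed=speed,f_stop=f)
    t=np.array(robot.current_tcp_pos());b=R.from_euler('z',-BY).apply(t-[*BC,0])
    print((xf,zf,th),'stop' if s else '','tcp box',b.round(1),'off',(t-p).round(1),'F',R.from_euler('z',-BY).apply(robot.current_contact_force()).round(1),'t',round(robot.current_t(),1),flush=True)
    return s
E
python3 - <<'E'
from h import *
print(robot.current_eef_rot())
go(62,120,12,80); robot.sleep(.2)
ok=not go(60,75,12,60,8) and not go(60,53.5,12,30,6) and not go(85,53.5,12,30,6) and not go(100,52.5,9.5,25,6)
print(ok,robot.current_ft_torque())
d=cam('scene');cv2.imwrite('pics/s2.png',cv2.resize(d['img'][120:320,200:420],None,fx=3,fy=3,interpolation=cv2.INTER_CUBIC))
E
```

```text
[ 3.14158667e+00 -2.08421262e-04  1.66975200e+00]
(62, 120, 12)  tcp box [-20.6  -0.4 157.4] off [ 1.2  0.9 -0.9] F [-0.9  0.6 -2.6] t 8.0
(60, 75, 12)  tcp box [-23.6  -1.4 113.5] off [ 0.3 -0.1  0.2] F [ 0.1 -0.7 -4.3] t 9.1
(60, 53.5, 12)  tcp box [-23.8  -1.3  91.8] off [ 0.1 -0.1  0.1] F [-0.  -0.6 -3.3] t 10.0
(85, 53.5, 12)  tcp box [ 1.  -1.1 91.7] off [-0.2  0.  -0. ] F [ 0.4  0.3 -3.5] t 11.0
(100, 52.5, 9.5)  tcp box [14.4 -1.2 87.1] off [-0.1 -0.  -0. ] F [ 0.2 -0.2 -3. ] t 11.7
True [-0.04232099 -0.14283832  0.01514112]
```

View pics/s2.png

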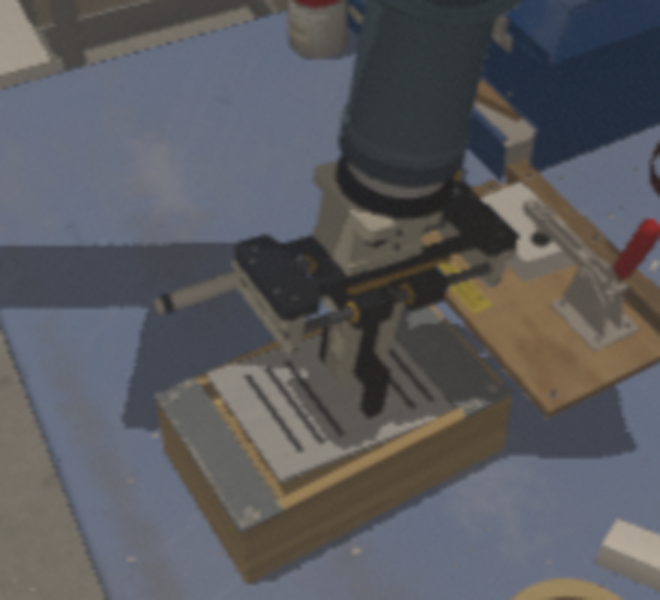

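The picture shows the far end under the far lip, and the raised near edge running from (215,370) to (285,500), just inside the near lip, with no contact force. Next I feel gently for the far wall, then lower the near edge.

```bash
python3 - <<'E'
from h import *
def xf(th): # present far-edge x from tcp
    t=np.array(robot.current_tcp_pos());b=R.from_euler('z',-BY).apply(t-[*BC,0])
    return b[0]-R.from_euler('y',np.radians(th)).apply([-90,0,20])[0]
s=go(111,52,7.5,12,4)
x=xf(7.5);print('xf',x)
x=min(x-2.5,105) if s else 105
s=go(x,52,7,20) or go(x,51.5,4,25,5) or go(x,51,1.5,25,5) or go(x,51,0,20,5)
print(s,robot.current_ft_torque())
if not s: go(x,48.5,0,6,3)
print(robot.current_ft_torque())
d=cam('scene');cv2.imwrite('pics/s3.png',cv2.resize(d['img'][120:320,200:420],None,fx=3,fy=3,interpolation=cv2.INTER_CUBIC))
E
```

```text
(111, 52, 7.5) stop tcp box [19.4 -0.6 83.9] off [-5.1  0.1  0.4] F [-0.8  0.6 -3.6] t 12.3
xf 105.97700142237164
(np.float64(103.47700142237164), 52, 7)  tcp box [16.1 -1.  82.6] off [-0.5  0.1 -0.2] F [-0.3 -0.6 -3. ] t 12.6
(np.float64(103.47700142237164), 51.5, 4)  tcp box [14.8 -1.1 77.7] off [-0.3  0.  -0. ] F [ 0.6  0.8 -3.5] t 13.0
(np.float64(103.47700142237164), 51, 1.5)  tcp box [13.9 -1.2 73.5] off [-0.1 -0.   0.1] F [-0.5 -0.8 -3.5] t 13.3
(np.float64(103.47700142237164), 51, 0)  tcp box [13.4 -1.2 71.1] off [-0.1 -0.   0.1] F [-0.8  0.  -3.5] t 13.6
False [-0.05877133 -0.00309023  0.00848629]
(np.float64(103.47700142237164), 48.5, 0) stop tcp box [13.9 -1.4 70.1] off [ 0.4 -0.1  1.6] F [-1.2  0.4  5.7] t 13.9
[-0.07413714  0.1347108  -0.01409834]
```

View pics/s3.png

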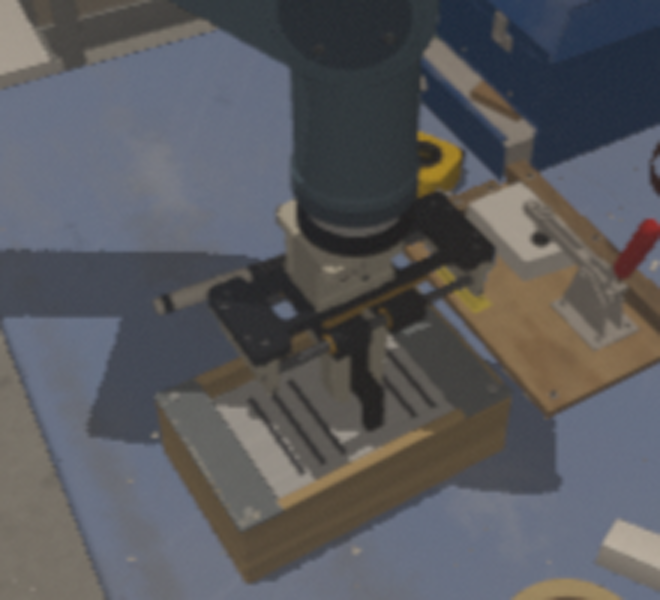

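The near edge is down inside the near lip and the panel is flat: contact came at underside height 50.1 mm, and the ledges are at 50. I'll release briefly so it settles, re-grip, and draw it back until I feel the stop.

```bash
python3 - <<'E'
from h import *
robot.move_gripper(0.3); robot.sleep(.3)
print(robot.current_contact_force())
x=103.5
go(x,50.3,0,20)
robot.move_gripper(0.0); robot.sleep(.3)
print(robot.current_gripper_width()*93,robot.current_contact_force(),robot.current_tcp_pos())
s=go(70,50.3,0,9,9)
t=np.array(robot.current_tcp_pos());print(robot.current_ft_torque(),'near edge x',(R.from_euler('z',-BY).apply(t-[*BC,0])[0]-90).round(1))
robot.sleep(.3);print(robot.current_contact_force(),robot.current_tcp_pos(),robot.current_t())
E
```

```text
[ 0.15417799  0.88588052 -0.12075835]
(103.5, 50.3, 0)  tcp box [13.7 -1.3 70.5] off [ 0.2 -0.1  0.2] F [ 0.3 -0.3 -0.4] t 15.0
13.911686452604929 [ 0.2141916  -0.12994333  0.07454224] [ 544.0899958  -216.69577266   70.30257066]
(70, 50.3, 0) stop tcp box [-3.8 -1.4 70.6] off [16.1  1.3  0.3] F [ 1.7  0.1 -0.3] t 17.8
[-0.06327977 -0.219831   -0.03274056] near edge x -93.8
[ 2.69017777 -1.0791353   0.50804746] [ 526.92574442 -218.56273158   70.38972139] 18.0917
```

```bash
python3 - <<'E'
from h import *
nx=lambda:round(R.from_euler('z',-BY).apply(np.array(robot.current_tcp_pos())-[*BC,0])[0]-90,2)
print(nx())
go(80,50.3,0,5,8); print(nx(),robot.current_ft_torque())
robot.move_gripper(0.3); robot.sleep(.3)
print(robot.current_contact_force(),nx())
t=np.array(robot.current_tcp_pos())
robot.move_linear(t+[0,0,70],speed=100)
robot.move_linear(t+[-150,60,150],speed=200)
robot.sleep(.2)
d=cam('scene');cv2.imwrite('pics/s4.png',cv2.resize(d['img'][180:320,220:400],None,fx=4.4,fy=4.2,interpolation=cv2.INTER_CUBIC))
print(robot.current_t())
E
```

```text
-93.73
(80, 50.3, 0) stop tcp box [-3.8 -1.4 70.7] off [6.2 0.4 0.4] F [ 1.7 -0.   0.2] t 18.8
-93.82 [-0.02291345 -0.15662916 -0.0333114 ]
[ 0.41400886  0.96871771 -0.6831487 ] -93.24
21.6917
```

View pics/s4.png

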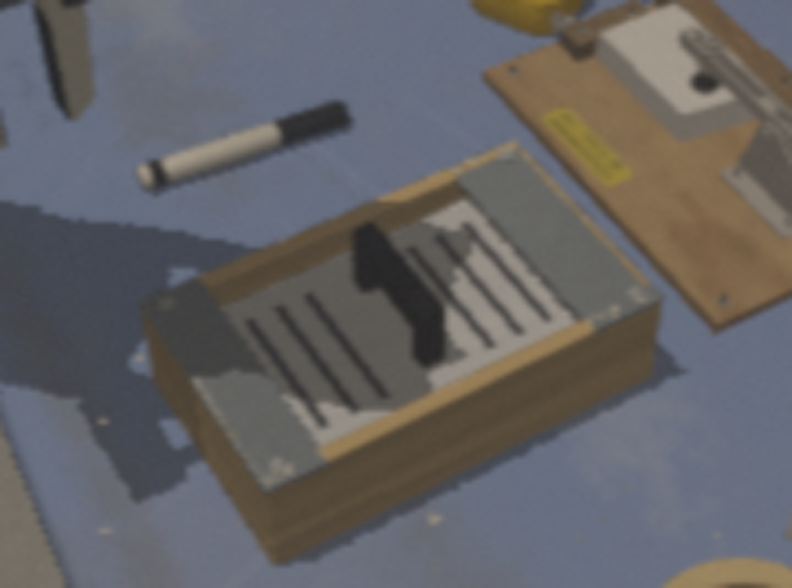

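The panel is flat with both ends under the lips, and the bystanders are undisturbed. The second pull stopped at the same place, so it is against a rigid stop. Opening the gripper moved the tool 0.5 mm, so I'll nudge the bar lightly with one open finger to make sure it's snug without dragging it back, then retreat.

```bash
python3 - <<'E'
from h import *
p,o=pose(86.6,50.5,0)
robot.move_linear(p+[0,0,70],o,speed=200); robot.move_linear(p,o,speed=80); robot.sleep(.2)
print(robot.current_gripper_width()*93,robot.current_contact_force())
s=go(75,50.5,0,6,4.5)
go(86.3,50.5,0,30)
t=np.array(robot.current_tcp_pos()); robot.move_linear(t+[0,0,70],speed=100); robot.move_linear(t+[-150,60,150],speed=200)
robot.sleep(.2)
d=cam('scene');cv2.imwrite('pics/s5.png',cv2.resize(d['img'][180:320,220:400],None,fx=4.4,fy=4.2,interpolation=cv2.INTER_CUBIC))
print(robot.current_t())
E
```

```text
27.919017764856914 [ 0.24615136  0.37324986 -0.90484401]
(75, 50.5, 0) stop tcp box [-10.7  -1.1  70.4] off [ 4.2  0.5 -0.1] F [ 1.1 -0.5 -0.1] t 25.3
(86.3, 50.5, 0)  tcp box [-3.7 -1.1 70.2] off [-0.   0.1 -0.3] F [-0.4  0.2  0.2] t 25.7
27.8083
```

View pics/s5.png

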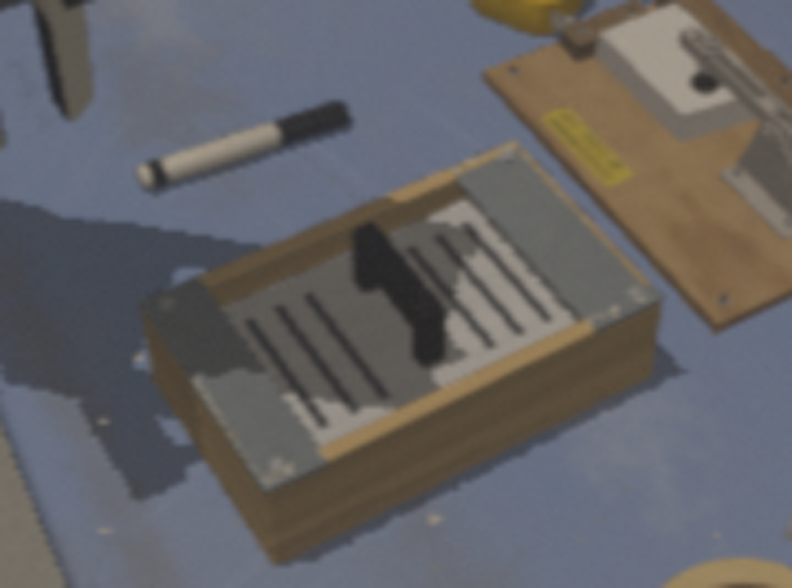

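The picture is unchanged: the panel is flat, and the finger met the bar where it should be with the panel against the stop. Handing in.

```bash
python3 -c "
from bench import robot
print(robot.hand_in())"
```

```text
the job is handed in; nothing more can be done
None
```

The hatch panel lies flat under both lips, snug against the hidden stop (felt about 14 mm behind the near lip's edge) and released; the guarded pushes were set to stop at 9 N or less, the bystanders were left alone, and the job was handed in at about 28 s.

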